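# Wedge the rocking label printer

### The arm

A 6-joint arm with a two-finger parallel gripper is mounted at the origin on the work surface. World frame = base frame: x ahead of the robot, y to its left, z up, the work surface at z = 0. Lengths are in m, angles in rad, forces in N, time in s.
With the tool pointing down it reaches from about 0.325 to 0.875 m from the base axis. Payload 4.4 kg.
Tool frame: the origin (TCP) lies at the very end of the fingers, on their centre line; the grasp point (between the pads) lies behind it (arm.grip_depth is the y of the grasp point in the tool frame, in m); y points along the fingers, z is the direction in which the jaws open and shut, and the axes are right-handed (so a half turn about y gives the same grasp; the last joint's range is limited). The gripper opens to 85 mm and grips with 20 to 120 N. Pads are 22 mm wide; open, the fingers measure 114 mm over their backs; the gripper's body (76 mm by 85 mm) begins 54 mm behind the grasp point. The pads swing forward as they close: fully open they stand 13 mm farther back than shut.
Start: joints at [-0.15, 0.207, 1.542, -0, 1.393, -0.15], TCP at [0.575, -0, 0.231] pointing down, gripper open.
Joint ranges: [-2.73, 2.73], [-0.86, 2.22], [0.23, 2.46], [-1.11, 4.25], [0.08, 2.63], [-2.82, 2.82]. Speed limits (rad/s): [2.79, 2.79, 3.14, 3.14, 3.14, 3.14].

### API

Orientations are given as a rotation vector (axis times angle).
In Python, from station import arm, grab_frame gives the robot as it stands. The module is installed in compiled form; this text tells all that it offers.
- The arm moves only by the shell command python3 -m crank 'ROWS' [FORCE]. ROWS is a JSON object of lists of equal length, an entry for each row: "linear": the shift along the tool's x, y, z in m, a list of three; "yaw": the turn about the tool's y in degrees; "fingers": the opening, from -1 (shut) to 1 (fully open). A call has 1 to 5 rows; each row is the pose to reach, as a shift and turn from the pose commanded when the call began, along the tool's axes at that moment; what a row does not reach only later rows make up. A row lasts 1/8 s, in which the tool goes at most 62.5 mm and 10.7 degrees, less where a joint would pass 70% of its speed; a pose out of reach is approached as far as the arm can. A call with a gripper value outside its range is refused whole. The fingers move at their own pace and stop on an object; FORCE is the grip in N (left out, the last holds). Time passes only in rows, so rows that repeat a pose let the fingers close. It gives the time, the measured TCP pose, the force and the opening at its end, in the units of the state.
- arm.read_state(): the state, without advancing time (a new reading comes with each control period).
- grab_frame(name): name is "scene" or "side" or "wrist"; returns a dict with "pixels" (400x640x3 uint8, red, green, blue), "intrinsics" (3x3 intrinsics, pixels), "cam_to_world" (4x4, takes a point from camera to world coordinates). Camera axes: x right, y down, z forward; pixel columns grow to the right and rows downward; lengths in m; the calibration is good to about 2 mm. A picture is of the moment at which its call begins. There is no depth.
- arm.finish_job(): hands the job in, once; it reports no verdict.
The state is a dict: "clock": time; "qpos": joint angles; "dq": joint speeds; "joint_torque": joint torques, N m; "tcp_pos": TCP position; "orientation": TCP orientation; "force": force on the tool from outside, world axes, zero at the start; "ft_torque": the same for the moment, N m; "finger_gap": finger opening in m.
Only numpy, scipy, OpenCV 4.12 (cv2) and the standard library are available. Lean on these libraries where they do the work, as an engineer would, in place of code of your own. Each camera call takes 0.05 s, during which the arm holds its last target. There are 200 camera calls.

### The job

The label printer rocks because its front-left foot has lost its rubber. Push the grey plastic wedge along the bench, thin end first, under that foot until it is snug and the printer neither rocks nor is jacked up, then press down firmly on the front-left corner of the printer's deck, above that foot, to feel that it stands firm. Only push and press with the fingertips: pick nothing up, keep the printer where it stands and leave the other things alone.

Things in the scene. Friction and masses are not known exactly. Their poses are not given: they have to be found in the camera images.
- printer: Beige desktop label printer, 240 mm deep (x), 190 wide (y), 152 high, about 2.6 kg, loose on the bench, level at rest. Origin on the bench under its middle; z up; front (label slot) faces its -x, left side is +y. The case starts 16 mm above the bench. Domed rubber feet, 22 mm wide, at (-95,-75), (95,75), (95,-75) mm; the foot at (-95,75), front-left, has no rubber.
- printer_foot (a point): Point on the bench straight below the front-left foot, 25 mm behind the printer's front face: (-95,75,0) mm in the printer's frame, axes as the printer's. The foot is a bare domed plastic stub 16 mm wide; level, it hangs 4 to 8 mm above the bench (differs each time, to be found by feel).
- printer_corner (a point): Where to press: top of the printer's level front deck (a strip 55 mm deep before the raised lid), straight above the bare foot, (-95,75,90) mm in the printer's frame, axes as the printer's. Unwedged, 2 to 3 N here tips the corner down until the stub hits the bench; it springs back when released.
- wedge: Loose grey plastic wedge lying before the bare foot, 120 mm long (x), 50 wide (y), 60 g. Origin under its middle; its +x points to the thin end (2 mm thick, x = +60); the thick end is a flat face 18 mm high at x = -60; even slope. Slides with under 1 N; once it bears on the foot the resistance climbs to 3 to 4 N within some mm (snug); past 6 N it jacks or shoves the printer. Stays when let go.
- wedge_butt (a point): Middle of the wedge's flat thick end face, 9 mm above the bench: the place to push; axes as the wedge's.
- wedge_thin (a point): Middle of the wedge's thin edge, 1 mm above the bench; axes as the wedge's.
- label_roll: Spare roll of white labels standing on end, 90 mm across, 75 mm high; origin under its centre. To be left alone.
- tube_rack: White rack of capped sample tubes, 60 x 150 mm, 90 mm high; origin under its centre. To be left alone.
- pen: Blue pen lying on a worksheet, 130 mm long, 9 mm thick; origin under its middle. To be left alone.

How it is judged:
By the outcome, as a careful person would: the job done as asked, in the order asked, and still so for the second after the job is handed in, with the robot touching nothing.
It also fails if it takes over 51 s, if anything falls off the work surface, if the arm or the gripper's body presses on something with over 40 N, if the wrist force passes 120 N, or if a joint passes its speed limit or range.

## Working session

There is one attempt and no reset: what is moved stays moved. The work goes in short steps, Python scripts to look and compute and a shell command to move; the robot and the scene stay as the last step left them, time stands still between calls to the robot, and variables do not carry over. Pictures are saved under pics/ and viewed, about 8 in all and at most 12, crops included, and the job is handed in when it is done.

```bash
mkdir -p pics; cat > h.py <<'E'
from station import arm, grab_frame
import cv2, numpy as np, pickle
def snap(n,f):
    d=grab_frame(n); cv2.imwrite(f'pics/{f}.png',np.array(d['pixels'])[:,:,::-1]); pickle.dump({k:np.array(d[k]) for k in('pixels','intrinsics','cam_to_world')},open(f'pics/{f}.pkl','wb')); return d
def ray(f,uv):
    d=pickle.load(open(f'pics/{f}.pkl','rb')); T=d['cam_to_world']; v=T[:3,:3]@np.linalg.inv(d['intrinsics'])@[uv[0],uv[1],1]; return T[:3,3],v
def onz(f,uv,z):
    o,v=ray(f,uv); return o+v*(z-o[2])/v[2]
def tri(a,ua,b,ub):
    A=np.zeros((3,3));c=np.zeros(3)
    for o,v in(ray(a,ua),ray(b,ub)):
        v=v/np.linalg.norm(v);P=np.eye(3)-np.outer(v,v);A+=P;c+=P@o
    return np.linalg.solve(A,c)
def proj(f,p):
    d=pickle.load(open(f'pics/{f}.pkl','rb')); T=np.linalg.inv(d['cam_to_world']); q=d['intrinsics']@(T[:3,:3]@p+T[:3,3]); return q[:2]/q[2]
E
python3 - <<'E'
from h import *
for n in('scene','side'): d=snap(n,n+'0'); print(np.round(d['cam_to_world'],3).tolist())
s=arm.read_state();print(s['tcp_pos'],s['orientation'],s['finger_gap'],arm.grip_depth,s['force'],s['clock'])
from scipy.spatial.transform import Rotation as R
print(R.from_rotvec(s['orientation']).as_matrix().round(3))
E
```

```text
[[0.151, 0.753, -0.641, 1.344], [0.988, -0.12, 0.092, -0.018], [-0.007, -0.647, -0.762, 0.998], [0.0, 0.0, 0.0, 1.0]]
[[0.721, -0.429, 0.544, 0.052], [-0.693, -0.446, 0.567, -0.47], [-0.0, -0.785, -0.619, 0.719], [0.0, 0.0, 0.0, 1.0]]
[5.74295968e-01 7.95120264e-05 2.30215934e-01] [-1.2105225   1.21090669 -1.20798413] 0.08550135303218423 -0.0187 [-0.48067891  0.34335885 -0.14626818] 0.1
[[-0.    -0.002  1.   ]
 [-1.     0.    -0.   ]
 [-0.    -1.    -0.002]]
```

View pics/scene0.png

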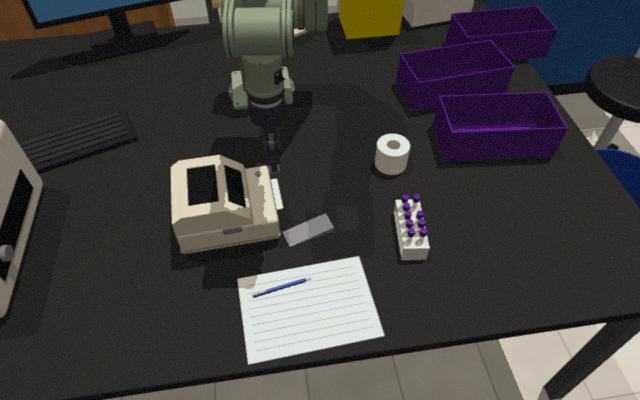

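View pics/side0.png

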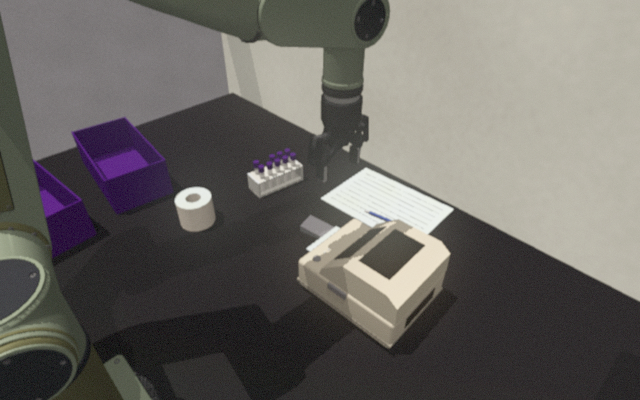

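The scene view shows the printer at about (225,205) with its front facing image right (world +y). The wedge is at (308,230), in front of the near-front corner. In the side view the wedge is at about (318,228), partly hidden. I'll enlarge both.

```bash
python3 - <<'E'
import cv2,numpy as np
a=cv2.imread('pics/scene0.png')[150:260,160:345];b=cv2.imread('pics/side0.png')[190:350,280:460]
a=cv2.resize(a,None,fx=4,fy=4,interpolation=cv2.INTER_CUBIC)
a=cv2.convertScaleAbs(a,alpha=1.5,beta=20)
cv2.imwrite('pics/c1.png',a)
E
```

```text
(no output)
```

View pics/c1.png

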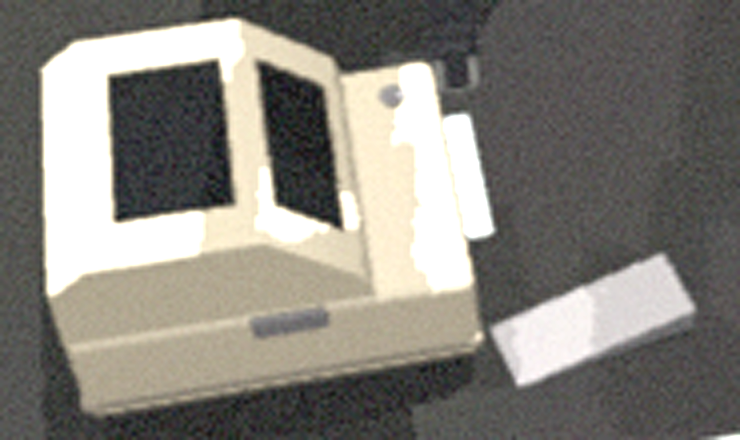

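The crop shows the deck's front corners at about (472,289) and (435,65). The case's bottom-left edge runs from (95,410) to (482,345). The wedge's thin edge runs from (493,327) to (518,386), and its thick top edge from (665,253) to (695,308).

```bash
python3 - <<'E'
from h import *
f=lambda u,v:(u/4+160,v/4+150)
P={'deckFL':(472,289,.09),'deckFR':(435,65,.09),'botFL':(482,345,.016),'botBL':(95,410,.016),'thinA':(493,327,.002),'thinB':(518,386,.002),'thkA':(665,253,.018),'thkB':(695,308,.018)}
W={k:onz('scene0',f(u,v),z) for k,(u,v,z) in P.items()}
for k in W: print(k,W[k].round(4))
# side-view reprojection
for k in W: print(k,proj('side0',W[k]).round(1))
t=(W['thinA']+W['thinB'])/2;b=(W['thkA']+W['thkB'])/2
print('wedge',t,b,np.linalg.norm((t-b)[:2]),np.degrees(np.arctan2(*(t-b)[1::-1])))
a=W['deckFL']-W['deckFR'];print('left axis deg',np.degrees(np.arctan2(a[1],a[0])),np.linalg.norm(a)); a=W['botBL']-W['botFL'];print('x axis',np.degrees(np.arctan2(a[1],a[0])),np.linalg.norm(a))
im=cv2.imread('pics/side0.png')
for k in W: cv2.circle(im,[int(round(q*16)) for q in proj('side0',W[k])],16,(0,0,255),-1,shift=4)
c=cv2.resize(im[195:345,290:460],None,fx=4,fy=4,interpolation=cv2.INTER_CUBIC);cv2.imwrite('pics/c2.png',cv2.convertScaleAbs(c,alpha=1.4,beta=20))
E
```

```text
deckFL [ 0.6416 -0.0059  0.09  ]
deckFR [ 0.455  -0.0109  0.09  ]
botFL [ 0.6292 -0.0032  0.016 ]
botBL [ 0.6407 -0.241   0.016 ]
thinA [0.606  0.0055 0.002 ]
thinB [0.6537 0.0159 0.002 ]
thkA [0.5764 0.1214 0.018 ]
thkB [0.6231 0.1327 0.018 ]
deckFL [358.1 215.1]
deckFR [300.4 256.5]
botFL [351.8 240.2]
botBL [439.  293.7]
thinA [342.5 247.2]
thinB [352.4 235.8]
thkA [301.1 225. ]
thkB [311.4 214.7]
wedge [0.62985958 0.01066163 0.002     ] [0.59974585 0.12704223 0.018     ] 0.12021348316171832 -75.49277410410456
left axis deg 1.5365895968730605 0.18671381181200955
x axis -87.2256900764243 0.23809313749321637
```

View pics/c2.png

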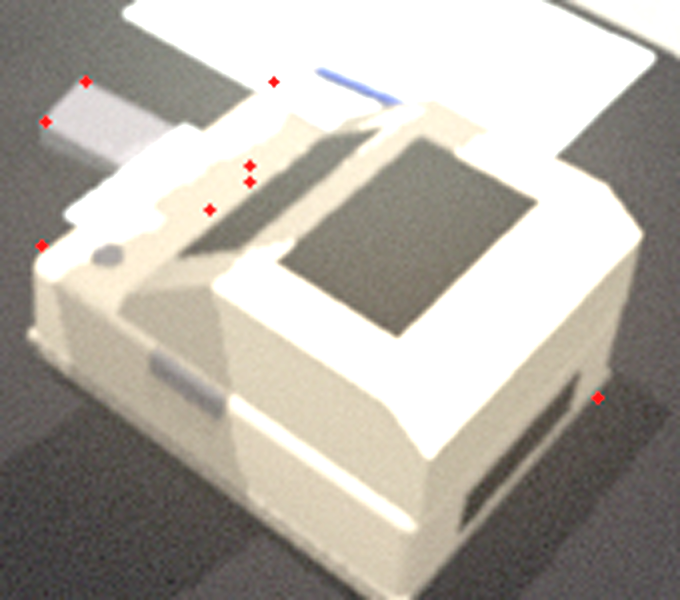

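```bash
python3 - <<'E'
from h import *
f=lambda u,v:(u/4+160,v/4+150); g=lambda u,v:(u/4+290,v/4+195)
print('BL tri',tri('scene0',f(95,410),'side0',g(605,375)).round(4))
print('deckFR tri',tri('scene0',f(435,65),'side0',g(38,260)).round(4))
for n,q in dict(FR=(32,335),BR=(400,602),BL=(605,375)).items(): print(n,onz('side0',g(*q),.016).round(4))
# fit printer pose
from scipy.optimize import least_squares
obs=[('scene0',f(95,412),(120,95,16)),('scene0',f(478,350),(-120,95,16)),('side0',g(32,335),(-120,-95,16)),('side0',g(400,602),(120,-95,16)),('side0',g(605,378),(120,95,16)),('scene0',f(472,289),(-118,93,90)),('scene0',f(435,65),(-118,-93,90)),('side0',g(38,260),(-118,-93,90))]
def W(p,q):
    c,s=np.cos(p[2]),np.sin(p[2]);q=np.array(q)/1000;return np.array([p[0]+c*q[0]-s*q[1],p[1]+s*q[0]+c*q[1],q[2]])
r=least_squares(lambda p:np.ravel([proj(n,W(p,q))-u for n,u,q in obs]),[.54,-.12,-1.53])
print(r.x,np.degrees(r.x[2]),r.fun.reshape(-1,2).round(1).tolist());np.save('p.npy',r.x)
print('foot',W(r.x,(-95,75,0)),'corner',W(r.x,(-95,75,90)))
E
```

```text
BL tri [ 0.6475 -0.2394  0.0253]
deckFR tri [ 0.4503 -0.0118  0.0844]
FR [ 0.453  -0.0032  0.016 ]
BR [ 0.4677 -0.2455  0.016 ]
BL [ 0.6557 -0.2368  0.016 ]
[ 0.55055704 -0.12472094 -1.52546475] -87.40269208267753 [[0.2, 2.9], [2.5, 2.1], [0.9, 2.2], [-0.8, 3.3], [0.2, 1.4], [1.2, -1.3], [-0.2, -0.7], [-0.0, -2.8]]
foot [ 0.62117497 -0.02641983  0.        ] corner [ 0.62117497 -0.02641983  0.09      ]
```

```bash
python3 -m crank '{"linear":[[-0.053,0.03,-0.02],[-0.106,0.08,-0.034],[-0.106,0.13,-0.034],[-0.106,0.18,-0.034],[-0.106,0.19,-0.034]],"yaw":[0,0,0,0,0],"fingers":[-1,-1,-1,-1,-1]}' 20
python3 - <<'E'
from h import *
snap('wrist','w1');snap('scene','s1')
s=arm.read_state();print(s['tcp_pos'],s['finger_gap'],s['force'])
a=cv2.imread('pics/w1.png');b=cv2.imread('pics/s1.png')[130:270,240:440]
b=cv2.resize(b,(640,448)); a=cv2.resize(a,(480,300));c=np.zeros((300,320,3),'u1')
cv2.imwrite('pics/v1.png',np.vstack([np.hstack([a,np.zeros((300,160,3),'u1')]),cv2.resize(b,(640,448))])[:748])
im=cv2.imread('pics/v1.png');cv2.imwrite('pics/v1.png',cv2.convertScaleAbs(cv2.resize(im,(513,600)),alpha=1.5,beta=20))
E
```

```text
clock: 0.72
tcp_pos: [0.5366, 0.1061, 0.037]
orientation: [-1.217, 1.216, -1.204]
force: [-0.5, 0.9, -0.0]
finger_gap: 0.0002
[0.54024834 0.10582286 0.04043296] -6.457698458778466e-05 [ 0.83249772  0.43273912 -0.03166127]
```

View pics/v1.png

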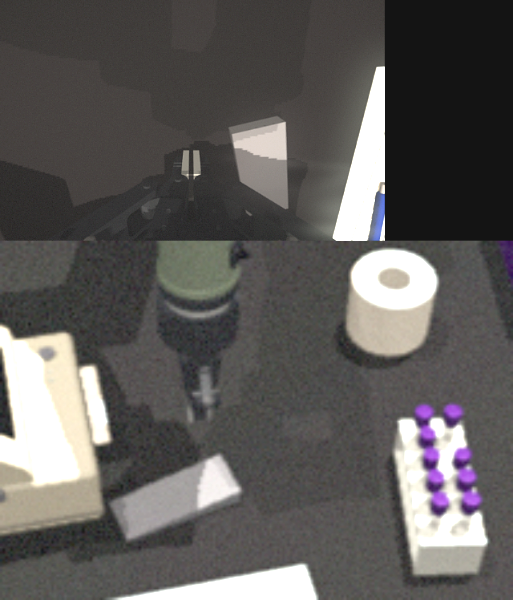

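The wrist view shows the shut fingertips at (190,160) on the -x side of the wedge's thick end, which is at (260,130). The scene view confirms they stand clear. Next I descend and nudge the thick end towards +x to line the wedge up.

```bash
python3 -m crank '{"linear":[[0,0.034,0],[0,0.034,0.015],[0,0.034,0.025],[0,0.034,0.032],[0,0.034,0.038]],"yaw":[0,0,0,0,0],"fingers":[-1,-1,-1,-1,-1]}'
python3 - <<'E'
from h import *
snap('wrist','w2');snap('scene','s2')
s=arm.read_state();print(s['tcp_pos'],s['force'])
a=cv2.imread('pics/w2.png')[150:400,220:540];b=cv2.imread('pics/s2.png')[190:260,260:360]
cv2.imwrite('pics/v2.png',cv2.convertScaleAbs(np.vstack([cv2.resize(a,(400,312)),cv2.resize(b,(400,280),interpolation=cv2.INTER_CUBIC)]),alpha=1.5,beta=20))
E
```

```text
clock: 1.45
tcp_pos: [0.5801, 0.1062, 0.0094]
orientation: [-1.208, 1.209, -1.209]
force: [-4.6, 0.8, 9.2]
finger_gap: 0.0004
[0.58094842 0.10620163 0.00946852] [-2.16455344  0.99715404  5.75145234]
```

View pics/v2.png

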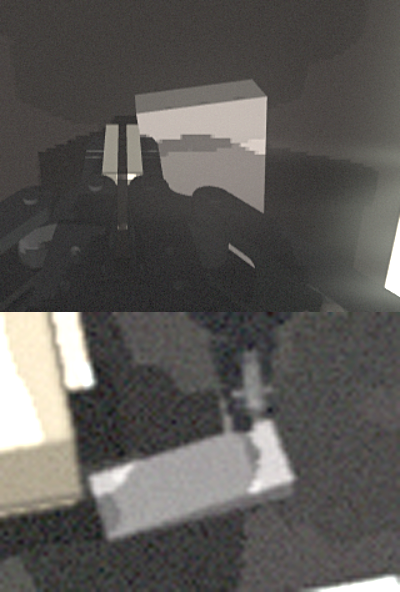

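```bash
cat >> h.py <<'E'
def wedge(f,c):
    z=[.002,.002,.018,.018];w=[onz(f,u,zz)[:2] for u,zz in zip(c,z)]
    t=(w[0]+w[1])/2;b=(w[2]+w[3])/2
    a=np.arctan2(*(t-b)[::-1]);p=np.load('p.npy');F=np.array([.6213,-.0265])
    d=np.array([np.cos(a),np.sin(a)]);n=np.array([-d[1],d[0]])
    print('thin',t.round(4),'butt',b.round(4),'ang',np.degrees(a).round(1),'len',np.linalg.norm(t-b).round(4),'foot ahead of thin',((F-t)@d).round(4),'foot lateral',((F-b)@n).round(4),'widths',np.linalg.norm(w[0]-w[1]).round(3),np.linalg.norm(w[2]-w[3]).round(3))
E
python3 - <<'E'
from h import *
g=lambda u,v:(u/4+260,v/4+190)
wedge('s2',[g(90,166),g(110,226),g(272,106),g(294,170)])
E
python3 -m crank '{"linear":[[0,-0.004,0]],"yaw":[0],"fingers":[-1]}'
```

```text
thin [0.6289 0.0073] butt [0.6138 0.1266] ang -82.8 len 0.1202 foot ahead of thin 0.0326 foot lateral -0.0118 widths 0.048 0.053
clock: 1.68
tcp_pos: [0.5798, 0.106, 0.0122]
orientation: [-1.208, 1.208, -1.21]
force: [-0.6, -0.2, 0.5]
finger_gap: 0.0002
```

```bash
python3 -m crank '{"linear":[[0,0,0.004],[0,0,0.008],[0,0,-0.015],[-0.01,-0.05,-0.02],[-0.055,-0.05,0.02]],"yaw":[0,0,0,0,0],"fingers":[-1,-1,-1,-1,-0.55]}'
python3 -m crank '{"linear":[[0,0,0.02],[0,0,0.02]],"yaw":[0,0],"fingers":[-0.55,-0.55]}'
python3 - <<'E'
from h import *
snap('wrist','w3');snap('scene','s3')
s=arm.read_state();print(s['tcp_pos'],s['force'],s['finger_gap'])
a=cv2.imread('pics/w3.png')[80:400,160:560];b=cv2.imread('pics/s3.png')[190:260,260:360]
cv2.imwrite('pics/v3.png',cv2.convertScaleAbs(np.vstack([cv2.resize(a,(400,320)),cv2.resize(b,(400,280),interpolation=cv2.INTER_CUBIC)]),alpha=1.5,beta=20))
E
```

```text
clock: 2.3
tcp_pos: [0.5997, 0.1599, 0.0652]
orientation: [-1.205, 1.208, -1.214]
force: [2.2, 0.7, 0.3]
finger_gap: 0.0172
clock: 2.55
tcp_pos: [0.6203, 0.1613, 0.0614]
orientation: [-1.208, 1.208, -1.21]
force: [0.1, -0.8, 0.1]
finger_gap: 0.019
[0.61789796 0.16063039 0.06037304] [-0.75056829 -0.18898153 -0.47965651] 0.01932724708592329
```

View pics/v3.png

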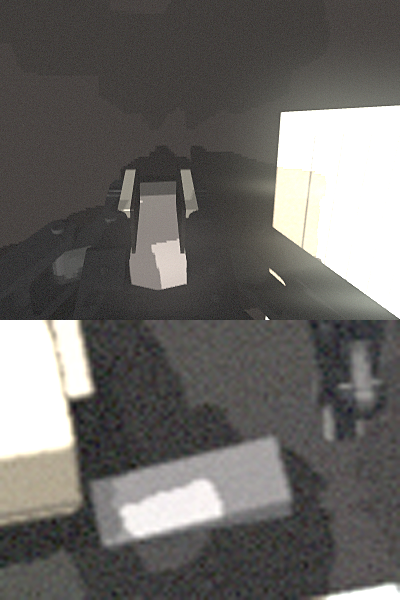

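```bash
python3 - <<'E'
from h import *
g=lambda u,v:(u/4+260,v/4+190)
wedge('s3',[g(92,161),g(105,226),g(276,115),g(293,181)])
E
```

```text
thin [0.6268 0.0066] butt [0.6217 0.1262] ang -87.5 len 0.1196 foot ahead of thin 0.0328 foot lateral -0.0069 widths 0.051 0.053
```

```bash
python3 -m crank '{"linear":[[0,0.03,0.002],[0,0.048,0.002],[0.01,0.049,0.002],[0.016,0.049,0.002],[0.016,0.049,0.002]],"yaw":[-2.5,-2.5,-2.5,-2.5,-2.5],"fingers":[-0.55,-0.55,-0.55,-0.55,-0.55]}'
python3 -m crank '{"linear":[[0.006,0,0],[0.012,0,0],[0.014,0,0],[0.014,0,0]],"yaw":[0,0,0,0],"fingers":[-0.55,-0.55,-0.55,-0.55]}'
python3 - <<'E'
from h import *
snap('scene','s4')
s=arm.read_state();print(s['tcp_pos'],s['force'],s['finger_gap'])
b=cv2.imread('pics/s4.png')[190:260,260:360]
cv2.imwrite('pics/v4.png',cv2.convertScaleAbs(cv2.resize(b,(600,420),interpolation=cv2.INTER_CUBIC),alpha=1.5,beta=20))
E
```

```text
clock: 3.28
tcp_pos: [0.622, 0.1442, 0.0135]
orientation: [-1.227, 1.177, -1.179]
force: [0.3, 0.2, 0.2]
finger_gap: 0.0191
clock: 3.78
tcp_pos: [0.6217, 0.1308, 0.0123]
orientation: [-1.229, 1.177, -1.177]
force: [0.7, 0.1, -0.6]
finger_gap: 0.0191
[0.62156415 0.13090378 0.01224474] [-0.96614697  0.51803085 -0.5095284 ] 0.01922164611322668
```

View pics/v4.png

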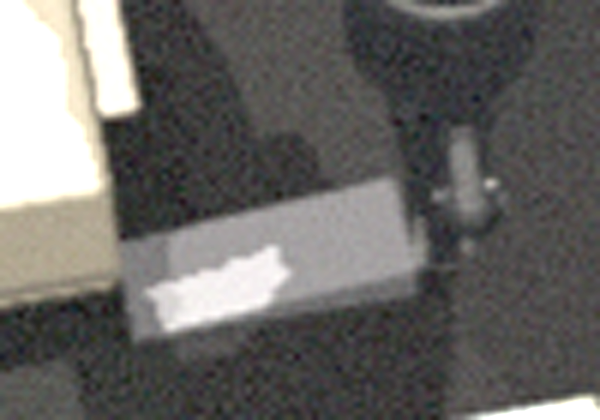

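```bash
python3 - <<'E'
from h import *
from scipy.spatial.transform import Rotation as R
print(R.from_rotvec(arm.read_state()['orientation']).as_matrix().round(3))
g=lambda u,v:(u/6+260,v/6+190)
wedge('s4',[g(120,243),g(135,342),g(388,182),g(416,275)])
E
```

```text
[[ 0.044 -0.     0.999]
 [-0.999 -0.     0.044]
 [ 0.    -1.    -0.   ]]
thin [ 0.6266 -0.0019] butt [0.6235 0.1153] ang -88.4 len 0.1172 foot ahead of thin 0.0244 foot lateral -0.006 widths 0.052 0.05
```

```bash
python3 -m crank '{"linear":[[0.006,0,-0.0012],[0.012,0,-0.0024],[0.018,0,-0.0036],[0.024,0,-0.005],[0.026,0,-0.0055]],"yaw":[0,0,0,0,0],"fingers":[-0.55,-0.55,-0.55,-0.55,-0.55]}'
python3 -m crank '{"linear":[[0.003,0,-0.0003],[0.006,0,-0.0005],[0.008,0,-0.0005],[0.01,0,-0.0005]],"yaw":[0,0,0,0],"fingers":[-0.55,-0.55,-0.55,-0.55]}'
cat > r.py <<'E'
from h import *
import sys
F=[]
for _ in range(int(sys.argv[1]) if len(sys.argv)>1 else 3):
    grab_frame('wrist');s=arm.read_state();F.append(s['force'])
print(s['clock'],s['tcp_pos'],np.mean(F,0).round(2),np.array(F)[:,1].round(1))
E
python3 r.py 6
```

```text
clock: 4.45
tcp_pos: [0.6172, 0.1042, 0.0123]
orientation: [-1.229, 1.178, -1.177]
force: [0.2, 0.5, -1.0]
finger_gap: 0.0187
clock: 4.95
tcp_pos: [0.6172, 0.0947, 0.0123]
orientation: [-1.23, 1.177, -1.177]
force: [-0.3, -0.5, -0.3]
finger_gap: 0.0193
5.25 [0.61720591 0.09483464 0.01231771] [-0.08 -0.06 -0.03] [ 0.1  0.  -0.2 -0.7  0.8 -0.3]
```

```bash
python3 -m crank '{"linear":[[0.003,0,0],[0.004,0,0]],"yaw":[0,0],"fingers":[-0.55,-0.55]}' | grep -E "tcp|force"
python3 r.py 4
python3 -m crank '{"linear":[[0.003,0,0],[0.003,0,0]],"yaw":[0,0],"fingers":[-0.55,-0.55]}' | grep -E "tcp|force"
python3 r.py 4
python3 -m crank '{"linear":[[0.003,0,0],[0.003,0,0]],"yaw":[0,0],"fingers":[-0.55,-0.55]}' | grep -E "tcp|force"
python3 r.py 4
```

```text
tcp_pos: [0.6174, 0.0906, 0.0123]
force: [0.2, 0.9, -0.2]
5.7 [0.61734922 0.0906887  0.01227576] [-0.38  0.07  0.19] [-0.  -0.2 -0.   0.5]
tcp_pos: [0.6175, 0.0875, 0.0123]
force: [-0.2, -0.3, 0.1]
6.15 [0.61749446 0.08773501 0.01228121] [ 0.29 -0.22  0.6 ] [ 0.1 -0.2 -0.9  0.1]
tcp_pos: [0.6177, 0.0845, 0.0123]
force: [-0.5, 0.2, 0.5]
6.6 [0.61760191 0.0847486  0.01226769] [ 0.28 -0.02  0.1 ] [ 0.2 -0.   0.  -0.3]
```

```bash
python3 -m crank '{"linear":[[0.003,0,0],[0.003,0,0]],"yaw":[0,0],"fingers":[-0.55,-0.55]}' | grep -E "tcp|force"
python3 r.py 3
python3 -m crank '{"linear":[[0.002,0,0],[0.002,0,0]],"yaw":[0,0],"fingers":[-0.55,-0.55]}' | grep -E "tcp|force"
python3 r.py 3
python3 -m crank '{"linear":[[0.002,0,0],[0.002,0,0]],"yaw":[0,0],"fingers":[-0.55,-0.55]}' | grep -E "tcp|force"
python3 r.py 3
```

```text
tcp_pos: [0.6178, 0.0815, 0.0123]
force: [-0.2, 0.3, 0.6]
7.0 [0.61776669 0.08170561 0.01228163] [ 0.01 -0.36  0.62] [-0.6 -0.1 -0.5]
tcp_pos: [0.6178, 0.0796, 0.0123]
force: [0.8, 0.3, 0.1]
7.4 [0.61782198 0.07975216 0.01226254] [-0.12 -0.16 -0.2 ] [ 0.5 -1.   0.1]
tcp_pos: [0.6179, 0.0776, 0.0123]
force: [-0.1, 0.5, -0.1]
7.8 [0.61791672 0.0777401  0.01227614] [-0.4   0.57  0.07] [0.7 0.7 0.3]
```

```bash
python3 -m crank '{"linear":[[0.002,0,0],[0.002,0,0]],"yaw":[0,0],"fingers":[-0.55,-0.55]}' | grep -E "tcp|force"
python3 r.py 3
python3 -m crank '{"linear":[[0.002,0,0],[0.002,0,0]],"yaw":[0,0],"fingers":[-0.55,-0.55]}' | grep -E "tcp|force"
python3 r.py 3
```

```text
tcp_pos: [0.618, 0.0757, 0.0123]
force: [0.2, 0.3, 0.2]
8.2 [0.61801653 0.0757299  0.01226947] [-0.66  0.08 -0.03] [ 0.   0.7 -0.5]
tcp_pos: [0.6181, 0.0736, 0.0123]
force: [-0.0, 0.2, -0.3]
8.6 [0.61809043 0.07374675 0.01226555] [-0.23 -0.51 -0.11] [-0.9 -0.2 -0.5]
```

```bash
python3 -m crank '{"linear":[[0.002,0,0],[0.002,0,0]],"yaw":[0,0],"fingers":[-0.55,-0.55]}' | grep -E "tcp|force"
python3 r.py 4
```

```text
tcp_pos: [0.6182, 0.0716, 0.0123]
force: [-0.3, 1.0, -0.1]
9.05 [0.61819926 0.07177472 0.01228872] [ 0.03 -0.01  0.03] [-0.  -0.6  0.   0.5]
```

```bash
python3 -m crank '{"linear":[[0.002,0,0],[0.002,0,0]],"yaw":[0,0],"fingers":[-0.55,-0.55]}' | grep -E "tcp|force"
python3 r.py 3
python3 - <<'E'
from h import *
snap('scene','s5');b=cv2.imread('pics/s5.png')[190:260,250:350]
cv2.imwrite('pics/v5.png',cv2.convertScaleAbs(cv2.resize(b,(600,420),interpolation=cv2.INTER_CUBIC),alpha=1.5,beta=20))
E
```

```text
tcp_pos: [0.6183, 0.0696, 0.0123]
force: [-0.6, -0.3, -0.7]
9.45 [0.61829979 0.06973347 0.01229538] [0.02 0.3  0.42] [ 0.5 -0.1  0.5]
```

View pics/v5.png

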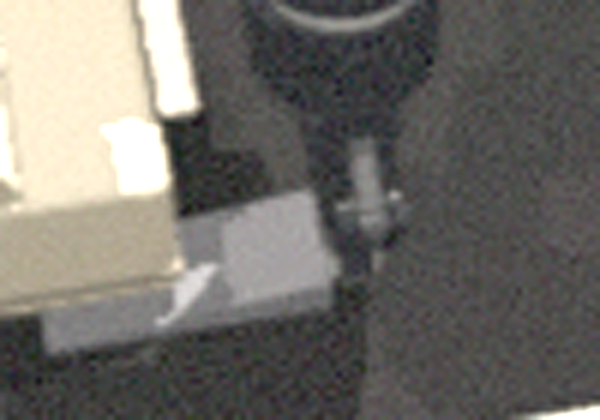

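The wedge is under the printer's front. Its thick edge runs from (312,190) to (333,272), and its thin near corner shows at (45,350).

```bash
python3 - <<'E'
from h import *
g=lambda u,v:(u/6+250,v/6+190)
A,B,T=onz('s5',g(312,190),.018)[:2],onz('s5',g(333,275),.018)[:2],onz('s5',g(45,352),.001)[:2]
d=(T-B)/np.linalg.norm(T-B);b=(A+B)/2;n=np.array([-d[1],d[0]]);F=np.array([.6213,-.0265])
print(A,B,T,np.degrees(np.arctan2(d[1],d[0])),np.linalg.norm(T-B),'past',(F-b)@d,'lat',(F-b)@n)
print('case corner',onz('s5',g(180,262),.016),onz('s5',g(170,195),.09),onz('scene0',(278,222.25),.09))
E
```

```text
[0.59371724 0.05579426] [0.63908688 0.05844182] [ 0.64702393 -0.06337109] -86.27200751427091 0.12207120679972959 past 0.08375956458592804 lat -0.0005492561377399309
case corner [ 0.62104846 -0.00356507  0.016     ] [ 0.64248227 -0.00515648  0.09      ] [ 0.64161989 -0.00585772  0.09      ]
```

```bash
python3 -m crank '{"linear":[[0.0015,0,0],[0.0015,0,0]],"yaw":[0,0],"fingers":[-0.55,-0.55]}' | grep -E "tcp|force"
python3 r.py 4
python3 -m crank '{"linear":[[0.0015,0,0],[0.0015,0,0]],"yaw":[0,0],"fingers":[-0.55,-0.55]}' | grep -E "tcp|force"
python3 r.py 4
```

```text
tcp_pos: [0.6183, 0.0683, 0.0123]
force: [0.6, 0.2, 1.0]
9.95 [0.61835174 0.06829312 0.01226733] [-0.17  0.55 -0.23] [0.9 0.7 0.6 0.1]
tcp_pos: [0.6184, 0.0669, 0.0123]
force: [-0.3, 2.1, -0.1]
10.4 [0.61840694 0.06691713 0.01231281] [0.11 1.81 0.15] [1.5 2.  2.2 1.6]
```

```bash
python3 -m crank '{"linear":[[0.0015,0,0],[0.0015,0,0]],"yaw":[0,0],"fingers":[-0.55,-0.55]}' | grep -E "tcp|force"
python3 r.py 4
```

```text
tcp_pos: [0.6185, 0.0655, 0.0123]
force: [-0.6, 2.5, -0.8]
10.85 [0.61846934 0.06542682 0.01226989] [-0.17  2.33 -0.07] [2.2 2.7 2.  2.5]
```

Contact with the foot: the resistance has climbed from about 0.5 N to 2.3 N over 3 mm. I'll use 1 mm steps now.

```bash
python3 -m crank '{"linear":[[0.001,0,0],[0.001,0,0]],"yaw":[0,0],"fingers":[-0.55,-0.55]}' | grep -E "tcp|force"
python3 r.py 6
```

```text
tcp_pos: [0.6185, 0.0645, 0.0123]
force: [-0.3, 3.0, 0.8]
11.4 [0.61845518 0.06447756 0.01226002] [-0.06  4.31  0.31] [4.6 4.  4.2 4.  4.3 4.8]
```

Snug at about 4 N. I back off, lift, shut the fingers and go above the deck corner.

```bash
python3 -m crank '{"linear":[[-0.02,0,0],[-0.02,-0.05,0],[-0.02,-0.1,0],[0.03,-0.12,0],[0.07,-0.12,-0.001]],"yaw":[0,0,0,0,0],"fingers":[-0.55,-0.55,-1,-1,-1]}' | grep -E "tcp|force"
python3 -m crank '{"linear":[[0.02,0,0],[0.02,0.01,0],[0.02,0.018,0],[0.02,0.022,0]],"yaw":[0,0,0,0],"fingers":[-1,-1,-1,-1]}' 
python3 r.py 5
python3 - <<'E'
from h import *
snap('scene','s6');b=cv2.imread('pics/s6.png')[160:260,220:340];snap('side','d6');a=cv2.imread('pics/d6.png')[150:290,280:400]
cv2.imwrite('pics/v6.png',cv2.convertScaleAbs(np.hstack([cv2.resize(b,(480,400),interpolation=cv2.INTER_CUBIC),cv2.resize(a,(300,400))]),alpha=1.3,beta=20))
E
```

```text
tcp_pos: [0.6229, -0.0067, 0.1359]
force: [0.4, 0.3, -0.2]
clock: 12.52
tcp_pos: [0.6203, -0.024, 0.1084]
orientation: [-1.232, 1.178, -1.174]
force: [-0.3, 0.1, 1.2]
finger_gap: 0.0003
12.775 [ 0.62165842 -0.02511365  0.11040547] [0.23 0.21 0.08] [ 0.2  0.4  0.2  0.4 -0. ]
```

View pics/v6.png

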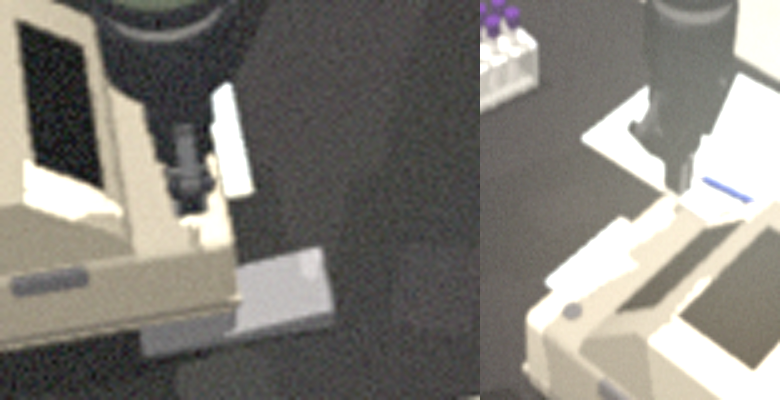

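The fingertips are above the front-left deck corner at (200,225), and the wedge has stayed put with its thick end at (320,285). Now I press in small steps.

```bash
python3 -m crank '{"linear":[[0,0.008,0],[0,0.014,0],[0,0.017,0],[0,0.018,0]],"yaw":[0,0,0,0],"fingers":[-1,-1,-1,-1]}' | grep -E "tcp|force"
python3 r.py 3
python3 -m crank '{"linear":[[0,0.002,0],[0,0.002,0]],"yaw":[0,0],"fingers":[-1,-1]}' | grep -E "tcp|force"
python3 r.py 3
```

```text
tcp_pos: [0.6211, -0.0257, 0.0917]
force: [-0.3, -0.4, 0.2]
13.525 [ 0.62156294 -0.02569135  0.09235509] [0.48 0.28 0.04] [-0.4  0.9  0.4]
tcp_pos: [0.6214, -0.0257, 0.0902]
force: [-0.3, 0.6, -0.3]
13.925 [ 0.6214896  -0.02566904  0.09034686] [ 0.25 -0.02  0.04] [-0.1  0.4 -0.4]
```

```bash
python3 -m crank '{"linear":[[0,0.001,0],[0,0.001,0]],"yaw":[0,0],"fingers":[-1,-1]}' | grep -E "tcp|force"
python3 r.py 3
python3 -m crank '{"linear":[[0,0.001,0],[0,0.001,0]],"yaw":[0,0],"fingers":[-1,-1]}' | grep -E "tcp|force"
python3 r.py 3
```

```text
tcp_pos: [0.6216, -0.0257, 0.0897]
force: [-0.9, 0.2, 2.0]
14.325 [ 0.62167017 -0.02565042  0.08968092] [-1.1   0.03  2.74] [-0.4  0.2  0.3]
tcp_pos: [0.6218, -0.0257, 0.0895]
force: [-2.7, -0.2, 7.0]
14.725 [ 0.62178094 -0.02564794  0.08953528] [-2.27  0.4   6.72] [0.4 0.6 0.2]
```

Contact is at z = 0.0897, as expected, and it is stiff: the deck gives only about 0.15 mm for 4 N more. I press on to about 15 N.

```bash
python3 -m crank '{"linear":[[0,0.001,0],[0,0.002,0],[0,0.002,0]],"yaw":[0,0,0],"fingers":[-1,-1,-1]}' | grep -E "tcp|force"
python3 r.py 5
```

```text
tcp_pos: [0.622, -0.0256, 0.0893]
force: [-6.7, 0.9, 14.2]
15.35 [ 0.62193157 -0.02559501  0.08928747] [-5.61  1.07 14.86] [0.7 1.4 1.2 0.8 1.2]
```

```bash
python3 -m crank '{"linear":[[0,-0.003,0],[0,-0.02,0],[0,-0.08,0],[-0.06,-0.13,0],[-0.1,-0.15,0]],"yaw":[0,0,0,0,0],"fingers":[-1,-1,-1,-1,-1]}' | grep -E "tcp|force"
python3 -m crank '{"linear":[[0,0,0],[0,0,0]],"yaw":[0,0],"fingers":[-1,-1]}' | grep -E "tcp|force"
python3 - <<'E'
from h import *
snap('scene','s7');o=cv2.imread('pics/scene0.png')[150:270,160:340];a=cv2.imread('pics/s6.png')[150:270,160:340];b=cv2.imread('pics/s7.png')[150:270,160:340]
cv2.imwrite('pics/v7.png',cv2.convertScaleAbs(np.vstack([cv2.resize(o,(450,300)),cv2.resize(b,(450,300))]),alpha=1.3,beta=20))
# printer and wedge shift, by phase correlation on patches
def sh(f,g,x,y,w,h):
    A,B=[cv2.cvtColor(cv2.imread(f'pics/{n}.png'),6)[y:y+h,x:x+w].astype('f4') for n in(f,g)]
    return cv2.phaseCorrelate(A,B,cv2.createHanningWindow((w,h),5))
print('printer 0->7',sh('scene0','s7',165,200,75,60),'s5->7',sh('s5','s7',165,200,75,60));print('wedge 6->7',sh('s6','s7',278,210,40,40))
E
```

```text
tcp_pos: [0.6182, 0.0745, 0.2397]
force: [1.1, -0.2, -1.1]
tcp_pos: [0.6168, 0.0741, 0.2362]
force: [0.2, -0.5, 0.9]
printer 0->7 ((0.4084671409354783, -0.1216977160096917), 0.7922684576246474) s5->7 ((0.43990487921745824, -0.14790495969406692), 0.9733913519117567)
wedge 6->7 ((-0.11480670745410393, 0.21892693559469123), 0.9024491995573044)
```

View pics/v7.png

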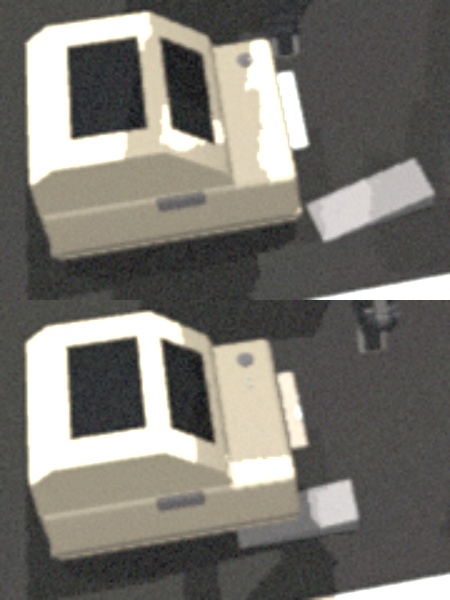

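The printer still stands where it was, to within about 1 mm. The wedge sits under the front-left foot and the arm is clear, so I hand in.

```bash
python3 -c "
from station import arm
print(arm.finish_job(), arm.read_state()['clock'])"
```

```text
the job is handed in; nothing more can be done
the job is handed in; nothing more can be done
```

The wedge is snug under the printer's front-left foot, the corner stood firm when pressed, and the job is handed in; no verdict was given.

- **Lining up:** I nudged the wedge's thick end sideways with the shut fingertips to line it up with the foot. While doing that, the wrist briefly read about 9 N upward, probably the fingertips touching the bench. I raised them 4 mm and the reading went away.
- **Wedging:** I pushed the wedge in from behind with two fingertips. The resistance climbed from about 0.5 N to 4.3 N over the last 4 mm, and I stopped there. That is slightly above the 3 to 4 N you gave for snug, but below the 6 N limit.
- **Pressing:** I pressed the deck above the foot with about 15 N. It gave only about 0.4 mm from first contact, with no tipping. There was also a sideways force of about 5.6 N on the tool.
- **Last checks:** In the final picture the wedge has stayed in place, the arm is clear and about 16 s had been used. The image comparison suggests the printer shifted by about 0.4 pixel, roughly 1 mm. Shadows moved between the pictures too, so I can't tell whether that shift is real.

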